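# Latch the tablet tub and hold a washing tablet in the tongs

### The arm

A 6-joint arm with a two-finger parallel gripper is mounted at the origin on the work surface. World frame = base frame: x ahead of the robot, y to its left, z up, the work surface at z = 0. Lengths are in m, angles in rad, forces in N, time in s.
With the tool pointing down it reaches from about 0.375 to 0.9 m from the base axis. Payload 3.1 kg.
Tool frame: the origin (TCP) lies on the centre line of the jaws, within the pads' length; the fingertips stand 14 mm ahead of it and the grasp point (between the pads) lies 5 mm behind it; z points along the fingers, y is the line along which they close (so a half turn about z gives the same grasp; the last joint's range is limited). The gripper opens to 87 mm and grips with 3 to 60 N. Pads are 19 mm wide; open, the fingers measure 117 mm over their backs; the gripper's body (75 mm by 190 mm) begins 51 mm behind the grasp point.
Start: joints at [0.996, 0.527, 1.433, -0, 1.181, -0.178], TCP at [0.242, 0.576, 0.237] pointing down, gripper open.
Joint ranges: [-3.08, 3.08], [-0.75, 2.2], [0.22, 2.44], [-1.43, 4.57], [0, 2.65], [-2.85, 2.85]. Speed limits (rad/s): [2.79, 2.79, 3.14, 3.14, 3.14, 3.14].

### API

Orientations are given as a unit quaternion [x, y, z, w].
In Python, from rig import robot gives the robot as it stands.
- The arm moves only by the tool move_arm, never from a script. Its argument "commands" is a list of rows, each an object with "hand": the finger opening in cm, from 0 to 8.7; "travel": the shift along the tool's x, y, z in cm, a list of three; "twist": the turn, a rotation vector about the tool's x, y, z in degrees, a list of three. In form: [{"hand": hand, "travel": [dx, dy, dz], "twist": [wx, wy, wz]}, ...]. A call has 1 to 5 rows; each row shifts and turns the commanded pose from where the row before left it, along the tool's axes as they then stand; what a row does not reach is not made up. A row lasts 1/12 s, in which the tool goes at most 41.7 mm and 7.16 degrees, less where a joint would pass 70% of its speed; a pose out of reach is approached as far as the arm can. A call is refused whole if a number of a shift passes 4.17 or a number of a turn 7.16, either way. A call with a gripper value outside its range is refused whole. The fingers move at their own pace and stop on an object; "force" is the grip in N (left out, the last holds). Time passes only in rows, so rows that do not move let the fingers close. It gives the time, the measured TCP pose, the force, the opening and the grip force at its end, in the units of the state.
- robot.get_obs(): the state, without advancing time (a new reading comes with each control period).
- robot.camera(name): name is "scene" or "top" or "wrist"; returns a dict with "frame" (480x640x3 uint8, red, green, blue), "fov_y" (degrees; the focal length in pixels is half the picture's height over the tangent of half this angle, whatever the lens; pixels are square), "cx", "cy" (the principal point, pixels), "extrinsics" (4x4, takes a point from camera to world coordinates); the wrist camera has in their place "T_tool_cam" (4x4, takes a point from camera to tool coordinates, whose origin is the TCP and whose axes are the flange's). Camera axes: x right, y down, z forward; pixel columns grow to the right and rows downward; lengths in m; the calibration is good to about 2 mm. The wrist camera is an equidistant fisheye: a pixel r from the principal point sees the ray r / f radians off the axis. A picture is of the moment at which its call begins: read the wrist's pose just before it. There is no depth.
- robot.hand_in(): hands the job in; it is judged then, once.
The state is a dict: "time": time; "q": joint angles; "joint_velocities": joint speeds; "joint_torque": joint torques, N m; "position": TCP position; "tool_rot": TCP orientation; "ft_force": force on the tool from outside, world axes, zero at the start; "moment": the same for the moment, N m; "grip_width": finger opening in m; "grip_force": force on a finger pad.
Only numpy, scipy, OpenCV 4.12 (cv2) and the standard library are available. Lean on these libraries where they do the work, as an engineer would, in place of code of your own. Each camera call takes 0.05 s, during which the arm holds its last target. There are 200 camera calls.

### The job

In the laundry closet, first make the tablet tub child-safe: swing its blue hasp over and right down until it lies flat over the staple. Then take the tongs, close their red tips on the round blue-and-green washing tablet, lift it a good hand's width (about 10 cm) above its stand and finish while holding it there in the tongs. Only the tongs may touch the tablet, never the gripper, and everything else stays where it is.

Things in the scene. Friction and masses are not known exactly. Their poses are not given: they have to be found in the camera images.
- tub: Fixed closed tub, white with an orange lid, 168 (x) by 118 (y) by 80 mm high; it may stand left or right of the tongs. Origin: centre of its underside; z up, x from the staple end (roughly towards the robot) to the hinge end. The staple, a steel bow 14 mm wide and 4 mm thick at (-48, 0) mm, stands up to z = 98 mm.
- hasp (a joint): Angle of the blue hasp strap (96 mm long, 26 wide, 4 thick, slot at its free end for the staple) about a level hinge along the tub's y. 0 = flat on the tub over the staple, pointing to the tub's -x, where it stops; 1.57 = upright; more = leaning to +x. Starts at 1.2 to 1.9 and stays where left (stiff hinge, 0.03 N m). Push on its back face (+x side, the top when closed).
- hasp_hinge (a point): Point on the hasp's hinge axis, 86 mm above the table, fixed to the tub at (30, 0, 86) mm.
- hasp_mid (a point): Point on the hasp's back (upper when closed) face, 45 mm from the hinge towards the free end: a good place to push.
- stand: Fixed round wooden stand, flat top 84 mm in diameter and 30 mm above the table, no rim. Origin: centre of its underside.
- tablet: Loose pressed washing tablet, an upright disc 34 mm in diameter, 26 mm high, lower half blue, upper half green, about 30 g, lying near the middle of the stand. Origin: centre of its underside.
- tablet_center (a point): Centre of the tablet, 13 mm above its underside.
- tongs: Loose steel sprung tongs, 220 mm long, 22 mm high, about 90 g, balanced near the grip point, lying on edge on the table so that the jaws open level. Origin: pivot end, on the underside, midway between the jaws; x runs from pivot to tips (roughly away from the robot), y to the left jaw, z up. Released, they spring open: 61 mm wide over the grips, 67 mm free between the tips.
- jaw_left: Left (+y) jaw: steel strip 22 mm high, black grip 70 to 130 mm and red tip pad 172 to 205 mm from the pivot. Origin at its hinge, on the underside. Both jaws close alike: 1 mm off the width over the grips takes 1.9 mm off the tip gap (grips 53 mm: gap 52 mm; grips 43 mm: tips meet the tablet).
- jaw_right: Right (-y) jaw, mirror image of the left. The springs push back on the grips with 4 N when open, 7 N at 53 mm, 11 N on the tablet; about half of any further squeeze reaches the tips (25 to 35 N at the grips is a sound hold).
- tongs_grip (a point): Point midway between the two black grips, 100 mm from the pivot, 11 mm above the tongs' underside: where to grip, across the tongs (along their y).
- tongs_tips (a point): Point midway between the red tip pads, 190 mm from the pivot, 11 mm above the underside: where the tablet is to be.
- jar: Loose small amber jar, 44 mm in diameter, 55 mm high, bystander just beyond the tongs. Origin: centre of its underside.
- measuring_cup: Loose blue measuring cup, 68 mm in diameter, 60 mm high, bystander beyond the tongs. Origin: centre of its underside.
- brush: Loose brush about 200 mm long lying across beyond the tongs, bystander. Origin: near its middle, on the underside.
- peg_a: Loose wooden clothes peg, 72 by 13 by 11 mm, lying near the robot on the left, bystander. Origin: centre of its underside.
- peg_b: Loose wooden clothes peg, 72 by 13 by 11 mm, lying near the robot on the right, bystander. Origin: centre of its underside.

How it is judged:
On the way, in this order (a step that is already met when the one before it is completed fails the run):
1. the hasp lies closed over the staple (value of joint hasp below 0.06 rad), for 0.2 s.
2. the tablet is lifted clear of its stand between the tongs' jaws (height (world z) of tablet_center above 0.103 m and contact force between each of jaw_left, jaw_right and tablet above 0.5 N and distance between tongs_tips and tablet_center below 0.03 m and contact force between the fingers and tongs above 2 N and contact force between each of the arm, the fingers and tablet below 0.1 N), for 0.2 s.
At the end, for the whole second after the job is handed in: The hasp is within 0.06 rad of flat; the tablet's centre is at least 60 mm above where it stood (103 mm above the table), pressed by both jaws (over 0.5 N each), within 30 mm of the tip point, at rest (under 30 mm/s), not touched by the robot; the fingers hold the tongs (over 2 N) (all of step 2 and value of joint hasp below 0.06 rad and linear speed of tablet below 0.03 m/s); the arm keeps its last pose, push and grip.
It fails at once if the robot touches the tablet itself (contact force between any of the fingers, the arm and tablet above 0.3 N).
It fails at once if a bystander is shifted by more than 30 mm (distance of any of jar, measuring_cup, brush, peg_a, peg_b from where it was at the start of the episode above 0.03 m).
It also fails if it takes over 56 s, if anything falls off the work surface, if the arm or the gripper's body presses on something with over 40 N, if the wrist force passes 120 N, or if a joint passes its speed limit or range.

## Working session

There is one attempt and no reset: what is moved stays moved. The work goes in short steps, Python scripts to look and compute and a tool call to move; the robot and the scene stay as the last step left them, time stands still between calls to the robot, and variables do not carry over. Pictures are saved under pics/ and viewed, at most 10 in all, crops included, and the job is handed in when it is done.

Besides the shell and the picture viewer there is one more tool, called after "Emit:" as name([rows], argument=value, ...), one row to a line, values as JSON. move_arm: Moves the arm, as the interface text tells. Its arguments: {"type":"object","properties":{"commands":{"type":"array"},"force":{"type":"number"}},"required":["commands"]}

```bash
ls; mkdir -p pics; python3 - <<'E'
from rig import robot
import cv2,pickle
o=robot.get_obs();print(o)
d={}
for n in("scene","top"):
    c=robot.camera(n);d[n]=c;cv2.imwrite(f"pics/{n}0.png",c["frame"][:,:,::-1]);print(n,{k:v for k,v in c.items() if k!="frame"})
pickle.dump(d,open("c0.pkl","wb"))
E
```

```text
pics
{'time': 0.0, 'q': array([ 9.95510112e-01,  5.28431992e-01,  1.43387213e+00, -4.26016417e-05,
        1.18141594e+00, -1.78486210e-01]), 'joint_velocities': array([ 0.00070794,  0.00098149,  0.00013803, -0.00063487,  0.00025305,
        0.00089902]), 'joint_torque': array([-2.39667343e-04, -4.40041029e+01, -1.76591760e+01,  6.32470055e-02,
        5.82703308e-02, -1.74577690e-04]), 'position': array([0.24113503, 0.57585748, 0.23560221]), 'tool_rot': array([ 1.97092914e-01,  9.80384237e-01, -9.96295127e-04, -3.73155689e-04]), 'ft_force': array([-0.70829296, -0.2366169 , -0.23657757]), 'moment': array([-0.07513201,  0.03864265,  0.00703158]), 'grip_force': 0.0, 'grip_width': 0.08702561860731248}
scene {'fov_y': 50.39330492554548, 'cx': 318.4903583660329, 'cy': 236.92761759433597, 'extrinsics': array([[ 0.84207269,  0.31115301, -0.44056485,  1.01690814],
       [ 0.53928793, -0.47199089,  0.6974189 , -0.68469678],
       [ 0.0090614 , -0.82486872, -0.5652517 ,  0.63271991],
       [ 0.        ,  0.        ,  0.        ,  1.        ]])}
top {'fov_y': 54.6507515656518, 'cx': 314.4305776562991, 'cy': 242.22334766761756, 'extrinsics': array([[-0.00891594, -0.99861131,  0.05192266,  0.53394836],
       [-0.99992425,  0.00934421,  0.00801129, -0.00954373],
       [-0.00848534, -0.0518473 , -0.99861897,  0.96023703],
       [ 0.        ,  0.        ,  0.        ,  1.        ]])}
```

View pics/scene0.png

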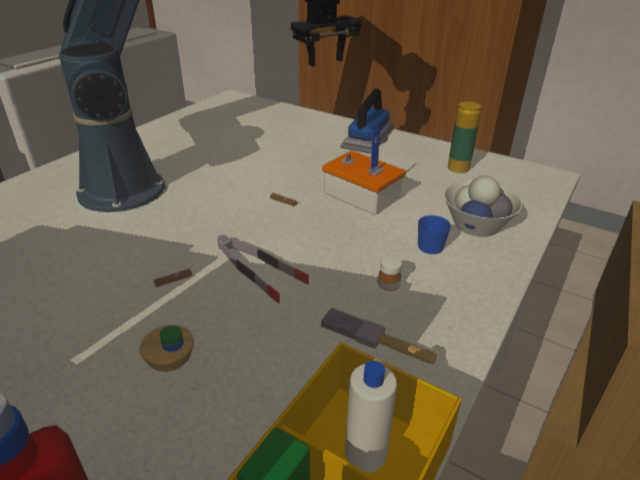

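View pics/top0.png

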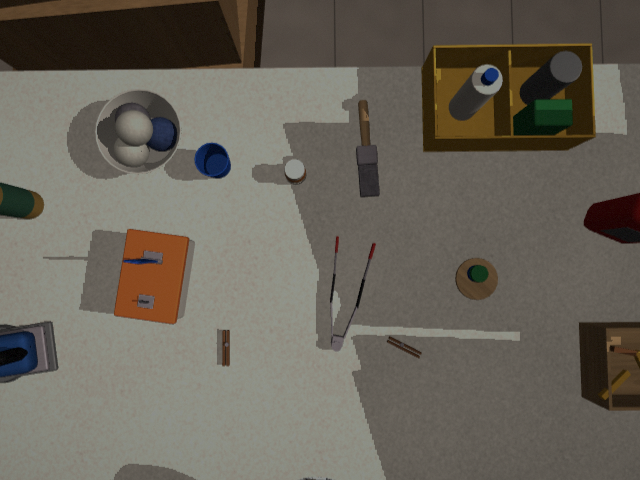

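Scene view: tub with hasp up at about (365,170), tongs from pivot (226,243) to tips (280,296) and (306,277), stand at (168,346). Top view: tub lid centred at (153,276), staple (145,301), hinge (152,257), tongs pivot (338,342), tips (337,244) and (373,250), stand (477,278), tablet (479,273), pegs (226,347) and (404,346).

```bash
cat > h.py <<'E'
import numpy as np,cv2,pickle
def ray(c,u,v):
    f=240/np.tan(np.radians(c["fov_y"]/2));T=c["extrinsics"]
    return T[:3,3],T[:3,:3]@np.array([(u-c["cx"])/f,(v-c["cy"])/f,1])
def onz(c,u,v,z):
    o,d=ray(c,u,v);return (o+d*(z-o[2])/d[2]).round(4)
def two(c1,p1,c2,p2):
    o1,d1=ray(c1,*p1);o2,d2=ray(c2,*p2)
    s=np.linalg.lstsq(np.c_[d1,-d2],o2-o1,rcond=None)[0]
    a,b=o1+s[0]*d1,o2+s[1]*d2;return ((a+b)/2).round(4),np.linalg.norm(a-b).round(4)
def blobs(im,lo,hi,box,amin=8):
    x0,y0,x1,y1=box;h=cv2.cvtColor(im[y0:y1,x0:x1],cv2.COLOR_RGB2HSV)
    m=cv2.inRange(h,lo,hi);n,l,s,c=cv2.connectedComponentsWithStats(m)
    return [(c[i]+[x0,y0],s[i,4],(s[i,:4]+[x0,y0,0,0]),np.argwhere(l==i)[:,::-1]+[x0,y0]) for i in range(1,n) if s[i,4]>=amin]
E
python3 - <<'E'
from h import *
d=pickle.load(open("c0.pkl","rb"));t=d["top"];s=d["scene"];im=t["frame"];ims=s["frame"]
def show(n,bl,c,z):
    for b in bl: print(n,b[0].round(1),b[1],b[2],onz(c,*b[0],z))
show("redtop",blobs(im,(0,120,60),(8,255,255),(320,225,385,275)),t,.022)
show("redtop2",blobs(im,(170,120,60),(180,255,255),(320,225,385,275)),t,.022)
show("black",blobs(im,(0,0,0),(180,255,50),(320,260,375,320)),t,.022)
lid=blobs(im,(3,180,120),(15,255,255),(105,220,200,330),200)
show("lid",lid,t,.08)
r=cv2.minAreaRect(max(lid,key=lambda b:b[1])[3].astype(np.float32));bp=cv2.boxPoints(r)
P=[onz(t,*p,.08) for p in bp];print(P,[np.linalg.norm(P[i]-P[i-1]).round(4) for i in range(4)])
show("tab",blobs(im,(45,80,20),(85,255,255),(450,250,505,305)),t,.056)
show("stand",blobs(im,(8,60,60),(25,255,255),(445,250,510,310),30),t,.03)
print("pivot",onz(t,338,342,.022)," scene",onz(s,226,243,.022))
show("hasp",blobs(im,(100,120,40),(130,255,255),(110,240,170,280)),t,.18)
show("hasp s",blobs(ims,(100,120,40),(130,255,255),(362,130,390,180)),s,.18)
show("red s",blobs(ims,(0,120,60),(8,255,255),(250,255,320,310)),s,.011)
show("red s2",blobs(ims,(170,120,60),(180,255,255),(250,255,320,310)),s,.011)
show("tab s",blobs(ims,(45,80,20),(85,255,255),(140,320,200,360)),s,.05)
out=np.hstack([cv2.resize(im[220:360,100:200],None,fx=4,fy=4,interpolation=2),cv2.resize(im[220:360,315:415],None,fx=4,fy=4,interpolation=2)])
cv2.imwrite("pics/crop.png",out[:,:,::-1])
E
```

```text
redtop [336.6 243.6] 41 [335 236   4  16] [ 0.5796 -0.0468  0.022 ]
redtop [372.1 250.3] 37 [370 243   6  16] [ 0.5653 -0.1184  0.022 ]
black [366.1 267.6] 18 [364 260   5  16] [ 0.5306 -0.1057  0.022 ]
black [332.2 287.3] 61 [330 274   6  29] [ 0.4917 -0.037   0.022 ]
black [359.7 293.2] 88 [354 277  11  34] [ 0.4794 -0.0921  0.022 ]
lid [151.5 276.1] 4665 [115 229  73  94] [0.5183 0.307  0.08  ]
[array([0.4466, 0.3776, 0.08  ]), array([0.6103, 0.3543, 0.08  ]), array([0.5915, 0.2389, 0.08  ]), array([0.4283, 0.2631, 0.08  ])] [np.float64(0.116), np.float64(0.1653), np.float64(0.1169), np.float64(0.165)]
tab [478.5 273.2] 245 [470 265  18  17] [ 0.5179 -0.3196  0.056 ]
stand [476.3 279.9] 1085 [455 258  43  42] [ 0.5041 -0.3237  0.03  ]
pivot [ 0.3825 -0.0474  0.022 ]  scene [ 0.3926 -0.0557  0.022 ]
hasp [140.1 260.8] 95 [124 259  33   5] [0.546  0.2906 0.18  ]
hasp s [372.  143.2] 293 [362 130  18  38] [0.5679 0.2373 0.18  ]
red s [301.  275.7] 134 [294 269  15  15] [ 0.5757 -0.0482  0.011 ]
red s [273.  293.3] 123 [267 285  13  18] [ 0.5615 -0.1197  0.011 ]
tab s [170.6 335.2] 351 [160 326  22  20] [ 0.5159 -0.3238  0.05  ]
```

View pics/crop.png

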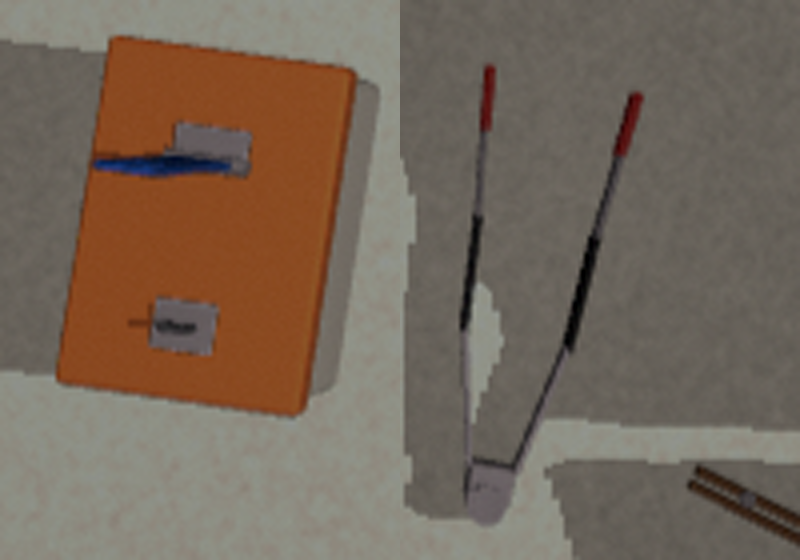

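The crop shows the lid box with an edge-on, upright hasp, plus both black grips and both red pads. The grip-to-pad distance comes out at 88 mm, as it should.

Estimates:
- Hinge: (0.549, 0.304), tub yaw -8°
- Tongs grip: (0.486, -0.066), yaw -11°
- Tablet: (0.518, -0.320)

I'm moving behind the hasp first.

Emit:
move_arm([
  {"hand":0,"travel":[0,0,0],"twist":[0,0,-7.1]},
  {"hand":0,"travel":[0,0,0],"twist":[0,0,-7.1]},
  {"hand":0,"travel":[-3.1,-1.88,0],"twist":[0,0,0]},
  {"hand":0,"travel":[-3.1,-1.88,0],"twist":[0,0,0]},
  {"hand":0,"travel":[-3.1,-1.88,0],"twist":[0,0,0]},
], force=20)

```text
time: 0.52
position: [0.3251, 0.5062, 0.236]
tool_rot: [0.073, 0.997, -0.0, -0.0]
ft_force: [0.4, 0.9, 0.4]
grip_width: 0.0616
grip_force: 0.0
```

Emit:
move_arm([
  {"hand":0,"travel":[-3.1,-1.88,0],"twist":[0,0,0]},
  {"hand":0,"travel":[-3.1,-1.88,0],"twist":[0,0,0]},
  {"hand":0,"travel":[-3.1,-1.88,0],"twist":[0,0,0]},
  {"hand":0,"travel":[-3.1,-1.88,0],"twist":[0,0,0]},
  {"hand":0,"travel":[-3.1,-1.88,0],"twist":[0,0,0]},
])

```text
time: 0.93
position: [0.4653, 0.3894, 0.2361]
tool_rot: [0.074, 0.997, -0.0, -0.0]
ft_force: [-0.6, 0.0, -0.6]
grip_width: 0.0284
grip_force: 0.0
```

Emit:
move_arm([
  {"hand":0,"travel":[-3.1,-1.88,0],"twist":[0,0,0]},
  {"hand":0,"travel":[-3.1,-1.88,0],"twist":[0,0,0]},
  {"hand":0,"travel":[-3.1,-1.88,0],"twist":[0,0,0]},
  {"hand":0,"travel":[-3.1,-1.88,0],"twist":[0,0,0]},
  {"hand":0,"travel":[0,0,0],"twist":[0,0,0]},
])

```text
time: 1.35
position: [0.5818, 0.2932, 0.2361]
tool_rot: [0.077, 0.997, -0.001, 0.002]
ft_force: [1.4, 0.3, -0.1]
grip_width: 0.0021
grip_force: 0.0
```

Emit:
move_arm([
  {"hand":0,"travel":[0,0.5,3.3],"twist":[0,0,0]},
  {"hand":0,"travel":[0,0,3.3],"twist":[0,0,0]},
  {"hand":0,"travel":[0,0,3.4],"twist":[0,0,0]},
  {"hand":0,"travel":[0,0,0],"twist":[0,0,0]},
  {"hand":0,"travel":[1.6,0,0],"twist":[0,0,0]},
])

```text
time: 1.77
position: [0.5619, 0.3047, 0.1345]
tool_rot: [0.075, 0.997, -0.001, -0.001]
ft_force: [0.5, 0.4, 0.0]
grip_width: 0.0004
grip_force: 0.0
```

Emit:
move_arm([
  {"hand":0,"travel":[1.6,0,0],"twist":[0,0,0]},
  {"hand":0,"travel":[1.6,0,0],"twist":[0,0,0]},
  {"hand":0,"travel":[1.6,0,0],"twist":[0,0,0]},
  {"hand":0,"travel":[0.7,0,1.0],"twist":[0,0,0]},
  {"hand":0,"travel":[0.5,0,1.0],"twist":[0,0,0]},
])

```text
time: 2.18
position: [0.5012, 0.3154, 0.1188]
tool_rot: [0.074, 0.997, 0.001, 0.001]
ft_force: [-0.7, 0.4, -0.5]
grip_width: 0.0005
grip_force: 0.2
```

```bash
python3 - <<'E'
from rig import robot
import cv2,numpy as np
o=robot.get_obs();print(o["time"],o["position"],o["ft_force"])
a=robot.camera("scene")["frame"];b=robot.camera("wrist")["frame"]
cv2.imwrite("pics/h1.png",np.hstack([cv2.resize(a[100:230,280:460],(540,390)),cv2.resize(b,None,fx=.4,fy=.4).repeat(1,0)[:192].copy() if 0 else cv2.copyMakeBorder(cv2.resize(b,(256,192)),0,198,0,0,0)])[:,:,::-1])
E
```

```text
2.1833 [0.501152   0.31538035 0.11875534] [-0.66526187  0.3781024  -0.49116792]
```

View pics/h1.png

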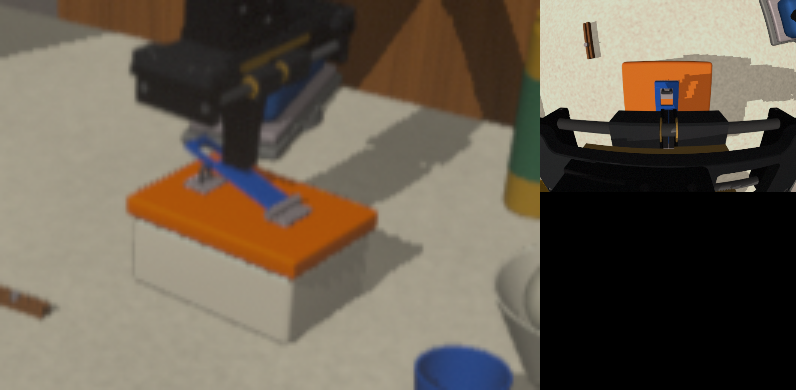

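The hasp is part way down (about 25°), with its slot in line with the staple. Next I press it flat.

Emit:
move_arm([
  {"hand":0,"travel":[0,0,0.7],"twist":[0,0,0]},
  {"hand":0,"travel":[0,0,0.6],"twist":[0,0,0]},
  {"hand":0,"travel":[0,0,0.3],"twist":[0,0,0]},
  {"hand":0,"travel":[0,0,0.2],"twist":[0,0,0]},
  {"hand":0,"travel":[0,0,0],"twist":[0,0,0]},
])

```text
time: 2.7
position: [0.5025, 0.3147, 0.1019]
tool_rot: [0.075, 0.997, 0.001, 0.001]
ft_force: [-4.0, -1.8, 19.8]
grip_width: 0.0004
grip_force: 9.7
```

Emit:
move_arm([
  {"hand":0,"travel":[0,0,0],"twist":[0,0,0]},
  {"hand":0,"travel":[0,0,0],"twist":[0,0,0]},
  {"hand":0,"travel":[0,0,0],"twist":[0,0,0]},
  {"hand":0,"travel":[0,0,-3],"twist":[0,0,0]},
  {"hand":0,"travel":[0,0,-4],"twist":[0,0,0]},
])

```text
time: 3.12
position: [0.4997, 0.3132, 0.1666]
tool_rot: [0.075, 0.997, -0.002, -0.003]
ft_force: [0.3, 0.8, 0.5]
grip_width: 0.0006
grip_force: 0.0
```

Emit:
move_arm([
  {"hand":8.7,"travel":[0,0,-3.5],"twist":[0,0,2.6]},
  {"hand":8.7,"travel":[-0.57,-3.77,0],"twist":[0,0,0]},
  {"hand":8.7,"travel":[-0.57,-3.77,0],"twist":[0,0,0]},
  {"hand":8.7,"travel":[-0.57,-3.77,0],"twist":[0,0,0]},
  {"hand":8.7,"travel":[-0.57,-3.77,0],"twist":[0,0,0]},
])

```text
time: 3.53
position: [0.495, 0.1606, 0.204]
tool_rot: [0.097, 0.995, 0.0, 0.001]
ft_force: [1.0, -0.4, -0.1]
grip_width: 0.0259
grip_force: 0.0
```

Emit:
move_arm([
  {"hand":8.7,"travel":[-0.57,-3.77,0],"twist":[0,0,0]},
  {"hand":8.7,"travel":[-0.57,-3.77,0],"twist":[0,0,0]},
  {"hand":8.7,"travel":[-0.57,-3.77,0],"twist":[0,0,0]},
  {"hand":8.7,"travel":[-0.57,-3.77,0],"twist":[0,0,0]},
  {"hand":8.7,"travel":[-0.57,-3.77,0],"twist":[0,0,0]},
])

```text
time: 3.95
position: [0.4863, -0.0306, 0.2038]
tool_rot: [0.097, 0.995, -0.0, 0.0]
ft_force: [1.1, -0.4, 0.2]
grip_width: 0.059
grip_force: 0.0
```

Emit:
move_arm([
  {"hand":8.7,"travel":[-0.57,-3.77,0],"twist":[0,0,0]},
  {"hand":8.7,"travel":[0,0,0],"twist":[0,0,0]},
  {"hand":8.7,"travel":[0,0,0],"twist":[0,0,0]},
])

```text
time: 4.2
position: [0.4851, -0.0691, 0.2036]
tool_rot: [0.1, 0.995, -0.0, 0.0]
ft_force: [-0.5, 1.2, 0.8]
grip_width: 0.0792
grip_force: 0.0
```

```bash
python3 - <<'E'
from rig import robot
import cv2,numpy as np,pickle
o=robot.get_obs();print(o["time"],o["position"],o["tool_rot"],o["grip_width"])
w=robot.camera("wrist");a=robot.camera("scene")["frame"];b=w["frame"]
pickle.dump((o,w),open("w1.pkl","wb"));print(w["fov_y"],w["cx"],w["cy"],w["T_tool_cam"])
cv2.imwrite("pics/t1.png",np.hstack([b[:480,40:600],cv2.copyMakeBorder(cv2.resize(a[130:230,310:430],(240,200)),0,280,0,0,0)])[:,:,::-1])
E
```

```text
4.2 [ 0.48507905 -0.06907923  0.20364439] [ 9.96555158e-02  9.95021931e-01 -2.36948056e-05  3.66145674e-04] 0.07921028849239614
65.70646984690485 321.47584834050525 237.24647852705888 [[ 4.41176086e-06 -9.64401254e-01 -2.64443228e-01  7.20086599e-02]
 [ 9.99999958e-01 -7.21235620e-05  2.79711509e-04 -5.51941037e-05]
 [-2.88826718e-04 -2.64443218e-01  9.64401214e-01 -1.48065888e-01]
 [ 0.00000000e+00  0.00000000e+00  0.00000000e+00  1.00000000e+00]]
```

View pics/t1.png

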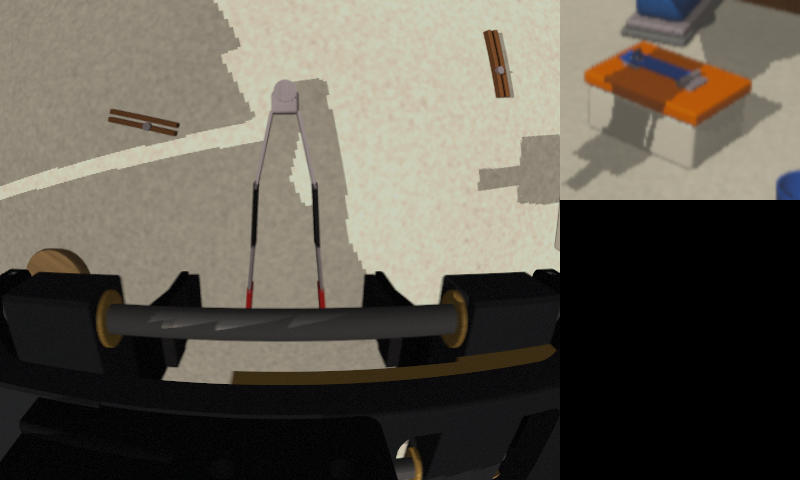

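The hasp lies flat. In the wrist view the tongs are centred between the fingers, with the black grips at full-frame (294,215) and (356,215), and the pivot at about (325,92). I'm checking these by ray casting.

```bash
cat >> h.py <<'E'
from scipy.spatial.transform import Rotation as R
def wray(o,w,u,v,z):
    f=240/np.tan(np.radians(w["fov_y"]/2));a=np.array([u-w["cx"],v-w["cy"]])/f;r=np.hypot(*a)
    d=np.r_[a/r*np.sin(r),np.cos(r)];T=w["T_tool_cam"];M=R.from_quat(o["tool_rot"]).as_matrix()
    p=o["position"]+M@T[:3,3];d=M@T[:3,:3]@d;return (p+d*(z-p[2])/d[2]).round(4)
def rel(o,p): return (R.from_quat(o["tool_rot"]).as_matrix().T@(np.asarray(p)-o["position"])*100).round(2)
E
python3 - <<'E'
from h import *
o,w=pickle.load(open("w1.pkl","rb"))
for b in blobs(w["frame"],(0,0,0),(180,255,45),(280,175,370,255),60): 
    P=wray(o,w,*b[0],.014);print(b[0],b[2],P,rel(o,P))
    for y in (b[2][1],b[2][1]+b[2][3]): print(wray(o,w,b[0][0],y,.014),rel(o,wray(o,w,b[0][0],y,.014)))
P=wray(o,w,325,92,.02);print(P,rel(o,P))
E
```

```text
[294.3231441  216.60262009] [292 187   6  59] [ 0.4809 -0.094   0.014 ] [-0.07 -2.53 18.96]
[ 0.4537 -0.088   0.014 ] [ 2.71 -2.48 18.96]
[ 0.5087 -0.1001  0.014 ] [-2.92 -2.57 18.97]
[355.46240602 217.31203008] [353 188   6  59] [ 0.4928 -0.0383  0.014 ] [-0.13  3.17 18.96]
[ 0.4657 -0.0333  0.014 ] [ 2.62  3.12 18.96]
[ 0.5213 -0.0433  0.014 ] [-3.02  3.24 18.97]
[ 0.375  -0.0436  0.02  ] [11.31  0.31 18.36]
```

Emit:
move_arm([
  {"hand":8.7,"travel":[-0.1,0.32,3.9],"twist":[0,0,0]},
  {"hand":8.7,"travel":[0,0,3.9],"twist":[0,0,0]},
  {"hand":8.7,"travel":[0,0,3.9],"twist":[0,0,0]},
  {"hand":8.7,"travel":[0,0,3.9],"twist":[0,0,0]},
  {"hand":8.7,"travel":[0,0,1.9],"twist":[0,0,0]},
])

```text
time: 4.72
position: [0.4843, -0.0611, 0.0251]
tool_rot: [0.096, 0.995, 0.001, -0.003]
ft_force: [0.2, -0.5, 0.4]
grip_width: 0.0868
grip_force: 0.0
```

Emit:
move_arm([
  {"hand":8.7,"travel":[0,0,1.0],"twist":[0,0,0]},
  {"hand":8.7,"travel":[0,0,0],"twist":[0,0,0]},
  {"hand":6.5,"travel":[0,0,0],"twist":[0,0,0]},
  {"hand":5.4,"travel":[0,0,0],"twist":[0,0,0]},
  {"hand":5.3,"travel":[0,0,0],"twist":[0,0,0]},
], force=20)

```text
time: 5.13
position: [0.4874, -0.0637, 0.0201]
tool_rot: [0.097, 0.995, -0.0, 0.002]
ft_force: [-0.1, -0.3, 0.5]
grip_width: 0.0745
grip_force: 0.0
```

Emit:
move_arm([
  {"hand":5.3,"travel":[0,0,0],"twist":[0,0,0]},
  {"hand":5.3,"travel":[0,0,0],"twist":[0,0,0]},
  {"hand":5.3,"travel":[0,0,0],"twist":[0,0,0]},
])

```text
time: 5.38
position: [0.4875, -0.0643, 0.0198]
tool_rot: [0.097, 0.995, -0.001, 0.002]
ft_force: [0.5, -1.6, 6.3]
grip_width: 0.0568
grip_force: 8.0
```

Emit:
move_arm([
  {"hand":5.3,"travel":[0,0,-0.1],"twist":[0,0,0]},
  {"hand":5.3,"travel":[0,0,0],"twist":[0,0,0]},
  {"hand":5.3,"travel":[0,0,0],"twist":[0,0,0]},
  {"hand":5.3,"travel":[0,0,0],"twist":[0,0,0]},
])

```text
time: 5.72
position: [0.4861, -0.0639, 0.0198]
tool_rot: [0.097, 0.995, -0.0, 0.0]
ft_force: [-0.5, -1.3, 5.1]
grip_width: 0.0537
grip_force: 8.4
```

Emit:
move_arm([
  {"hand":5.3,"travel":[0,0,-1],"twist":[0,0,0]},
  {"hand":5.3,"travel":[0,0,-2.5],"twist":[0,0,0]},
  {"hand":5.3,"travel":[0,0,-3.5],"twist":[0,0,0]},
  {"hand":5.3,"travel":[0,0,-3],"twist":[0,0,0]},
  {"hand":5.3,"travel":[0,0,0],"twist":[0,0,0]},
])

```text
time: 6.13
position: [0.489, -0.0643, 0.1244]
tool_rot: [0.097, 0.995, -0.001, 0.005]
ft_force: [0.7, -0.8, -1.5]
grip_width: 0.053
grip_force: 6.5
```

```bash
python3 - <<'E'
from rig import robot
import cv2,numpy as np,pickle
o=robot.get_obs();print(o["time"],o["position"],o["tool_rot"],o["grip_width"],o["grip_force"])
w=robot.camera("wrist");a=robot.camera("scene");t=robot.camera("top")
pickle.dump((o,w,a,t),open("w2.pkl","wb"))
cv2.imwrite("pics/t2.png",np.hstack([cv2.resize(w["frame"],(400,300)),cv2.resize(a["frame"][170:320,150:350],(400,300))])[:,:,::-1])
E
```

```text
6.1333 [ 0.48897045 -0.06426331  0.12435721] [ 0.0968002   0.99529295 -0.00106616  0.00453063] 0.05300814806068566 6.545637175440788
```

View pics/t2.png

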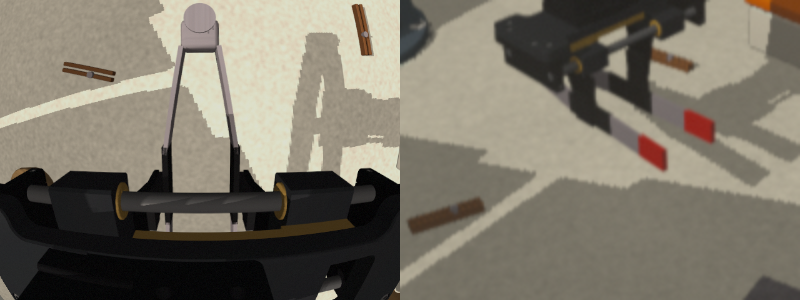

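The tongs are held between the fingers. In the wrist view the pivot is at full-frame (320,50), and both red pads are visible in the scene view. I'm triangulating the pads.

```bash
python3 - <<'E'
from h import *
o,w,a,t=pickle.load(open("w2.pkl","rb"))
def reds(c,box): 
    L=[]
    for lo,hi in (((0,120,60),(8,255,255)),((170,120,60),(180,255,255))): L+=blobs(c["frame"],lo,hi,box,10)
    return L
A=reds(a,(240,210,340,270));B=reds(t,(310,190,420,290))
for b in A:print("s",b[0],b[1],b[2])
for b in B:print("t",b[0],b[1],b[2])
for x in A:
  for y in B:
    P,e=two(a,x[0],t,y[0]);print(P,e,rel(o,P))
P=wray(o,w,320,50,.124);print("pivot",P,rel(o,P))
# tablet refined from both views
T=[b for b in blobs(t["frame"],(45,80,20),(85,255,255),(450,250,505,305))];print([ (b[0],b[1],onz(t,*b[0],.055)) for b in T])
E
```

```text
s [299.05172414 232.45402299] 174 [292 225  15  17]
s [275.63870968 245.76774194] 155 [269 238  14  17]
t [340.83636364 241.83636364] 55 [339 233   5  19]
t [372.0625  247.46875] 64 [369 239   7  18]
[ 0.5769 -0.0518  0.1145] 0.003 [-8.38  2.92  1.06]
[ 0.5819 -0.0941  0.1406] 0.0374 [-9.71 -1.14 -1.53]
[ 0.5612 -0.0667  0.0892] 0.0468 [-7.1   1.16  3.58]
[ 0.5662 -0.1085  0.1142] 0.003 [-8.42 -2.85  1.1 ]
pivot [ 0.3834 -0.0441  0.124 ] [10.75 -0.06 -0.06]
[(array([478.43548387, 273.18951613]), np.int32(248), array([ 0.5179, -0.3198,  0.055 ]))]
```

Emit:
move_arm([
  {"hand":5.3,"travel":[0,0,0],"twist":[0,0,5.1]},
  {"hand":5.3,"travel":[0,0,0],"twist":[0,0,5.1]},
  {"hand":5.3,"travel":[0,0,0],"twist":[0,0,5.1]},
  {"hand":5.3,"travel":[0,0,0],"twist":[0,0,5.1]},
  {"hand":5.3,"travel":[-0.6,-1.6,0],"twist":[0,0,0]},
])

```text
time: 6.7
position: [0.4812, -0.0779, 0.1176]
tool_rot: [0.272, 0.962, 0.001, -0.003]
ft_force: [-0.8, -0.1, -0.7]
grip_width: 0.0531
grip_force: 6.5
```

Emit:
move_arm([
  {"hand":5.3,"travel":[-0.75,-2.1,0],"twist":[0,0,0]},
  {"hand":5.3,"travel":[-0.75,-2.1,0],"twist":[0,0,0]},
  {"hand":5.3,"travel":[-0.75,-2.1,0],"twist":[0,0,0]},
  {"hand":5.3,"travel":[-0.75,-2.1,0],"twist":[0,0,0]},
  {"hand":5.3,"travel":[-0.75,-2.1,0],"twist":[0,0,0]},
])

```text
time: 7.12
position: [0.4584, -0.1895, 0.1176]
tool_rot: [0.272, 0.962, 0.001, -0.002]
ft_force: [0.8, -0.1, -0.8]
grip_width: 0.0531
grip_force: 6.5
```

Emit:
move_arm([
  {"hand":5.3,"travel":[-0.75,-2.1,0],"twist":[0,0,0]},
  {"hand":5.3,"travel":[-0.75,-2.1,0],"twist":[0,0,0]},
  {"hand":5.3,"travel":[-0.75,-2.1,0],"twist":[0,0,0]},
  {"hand":5.3,"travel":[-0.7,-1.8,0],"twist":[0,0,0]},
  {"hand":5.3,"travel":[0,0,0],"twist":[0,0,0]},
])

```text
time: 7.53
position: [0.4422, -0.2772, 0.1178]
tool_rot: [0.273, 0.962, -0.0, -0.0]
ft_force: [0.3, -0.3, -1.2]
grip_width: 0.0535
grip_force: 6.5
```

```bash
cat > look.py <<'E'
from rig import robot
from h import *
import sys
def reds(c,box):
    L=[]
    for lo,hi in (((0,120,50),(8,255,255)),((170,120,50),(180,255,255))): L+=blobs(c["frame"],lo,hi,box,20)
    return L
o=robot.get_obs();print(o["time"],o["position"],o["tool_rot"],o["grip_width"],o["grip_force"])
a=robot.camera("scene");t=robot.camera("top")
A=reds(a,(100,220,260,400));B=reds(t,(420,200,540,330))
for b in A:print("s",b[0],b[1])
for b in B:print("t",b[0],b[1])
for x in A:
  for y in B:
    P,e=two(a,x[0],t,y[0])
    if e<.015: print("tip",P,e,rel(o,P))
for b in blobs(t["frame"],(45,80,20),(85,255,255),(450,250,505,305)):
    P=onz(t,*b[0],float(sys.argv[2]) if len(sys.argv)>2 else .056);print("tab",b[0],b[1],P,rel(o,P))
cv2.imwrite(sys.argv[1],np.hstack([cv2.resize(t["frame"][200:350,420:570],(400,400)),cv2.resize(a["frame"][200:400,60:260],(400,400))])[:,:,::-1])
E
python3 look.py pics/t3.png
```

```text
7.5333 [ 0.44216546 -0.27716056  0.11780764] [ 2.73260958e-01  9.61939832e-01 -2.28293105e-04 -3.96282624e-04] 0.05346265207437825 6.5463631600141525
s [183.10784314 300.97058824] 102
s [144.32467532 312.07792208] 77
t [476.06896552 266.81034483] 58
t [504.12962963 282.46296296] 54
tip [ 0.5299 -0.2979  0.1088] 0.0017 [-8.55  2.85  0.89]
tip [ 0.5009 -0.3479  0.1099] 0.0021 [-8.72 -2.93  0.79]
tab [480.42372881 274.24293785] 177 [ 0.5159 -0.3232  0.056 ] [-8.7  -0.04  6.18]
```

View pics/t3.png

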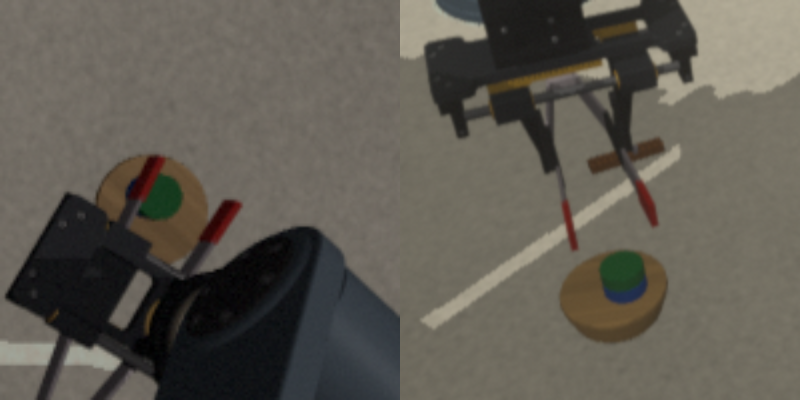

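The tips now straddle the tablet, which is visible between the red pads in the top view at crop (160,197). It needs about 4 mm of shift along +y before descending.

Emit:
move_arm([
  {"hand":5.3,"travel":[-0.05,0.4,0],"twist":[0,0,0]},
  {"hand":5.3,"travel":[0,0,1.5],"twist":[0,0,0]},
  {"hand":5.3,"travel":[0,0,1.5],"twist":[0,0,0]},
  {"hand":5.3,"travel":[0,0,0.8],"twist":[0,0,0]},
  {"hand":5.3,"travel":[0,0,0],"twist":[0,0,0]},
])

```text
time: 8.05
position: [0.4443, -0.2683, 0.0797]
tool_rot: [0.271, 0.963, 0.001, -0.002]
ft_force: [-0.1, -0.1, -1.7]
grip_width: 0.0533
grip_force: 6.5
```

Emit:
move_arm([
  {"hand":5.3,"travel":[0,0,0.6],"twist":[0,0,0]},
  {"hand":5.3,"travel":[0,0,0.6],"twist":[0,0,0]},
  {"hand":5.3,"travel":[0,0,0.6],"twist":[0,0,0]},
  {"hand":5.3,"travel":[0,0,0.5],"twist":[0,0,0]},
  {"hand":5.3,"travel":[0,0,0],"twist":[0,0,0]},
])

```text
time: 8.47
position: [0.4449, -0.2705, 0.0577]
tool_rot: [0.272, 0.962, 0.0, -0.001]
ft_force: [0.3, -0.5, -0.3]
grip_width: 0.0529
grip_force: 6.5
```

```bash
python3 look.py pics/t4.png
```

```text
8.4667 [ 0.44489122 -0.27046517  0.05770565] [ 2.71780810e-01  9.62358866e-01  3.64022157e-04 -6.86496867e-04] 0.05287149285690554 6.54578760266304
s [192.97058824 327.34313725] 102
s [156.4691358  339.35802469] 81
t [463.         265.23404255] 47
t [489.35849057 279.9245283 ] 53
tip [ 0.5334 -0.2919  0.0502] 0.0005 [-8.67  2.8   0.74]
tip [ 0.5045 -0.3423  0.0503] 0.0001 [-8.84 -3.    0.73]
tab [478.49193548 273.22177419] 248 [ 0.5179 -0.3195  0.056 ] [-8.79 -0.36  0.16]
```

View pics/t4.png

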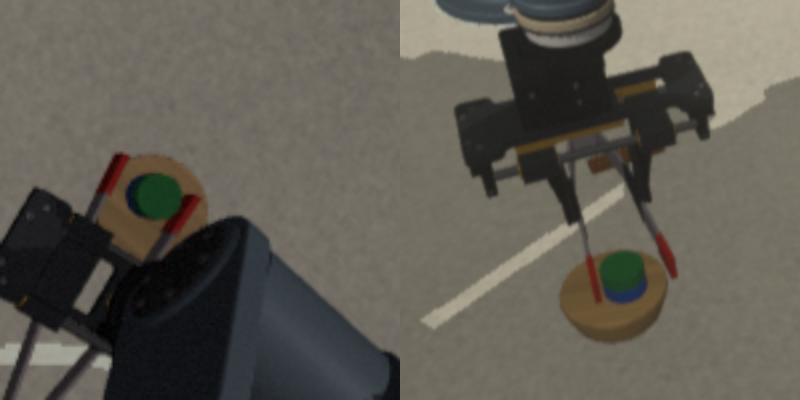

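The tablet sits between the pads with both sides clear, at about 2.5 mm off-centre. I'm centring it and closing.

Emit:
move_arm([
  {"hand":5.3,"travel":[0,-0.25,0.15],"twist":[0,0,0]},
  {"hand":5.3,"travel":[0,0,0.1],"twist":[0,0,0]},
  {"hand":4.8,"travel":[0,0,0],"twist":[0,0,0]},
  {"hand":4.5,"travel":[0,0,0],"twist":[0,0,0]},
  {"hand":4.3,"travel":[0,0,0],"twist":[0,0,0]},
], force=30)

```text
time: 8.98
position: [0.444, -0.2731, 0.0562]
tool_rot: [0.272, 0.962, -0.0, 0.0]
ft_force: [-0.5, 0.1, -0.4]
grip_width: 0.0456
grip_force: 10.6
```

Emit:
move_arm([
  {"hand":4.0,"travel":[0,0,0],"twist":[0,0,0]},
  {"hand":3.5,"travel":[0,0,0],"twist":[0,0,0]},
  {"hand":3.0,"travel":[0,0,0],"twist":[0,0,0]},
  {"hand":3.0,"travel":[0,0,0],"twist":[0,0,0]},
  {"hand":3.0,"travel":[0,0,0],"twist":[0,0,0]},
])

```text
time: 9.4
position: [0.444, -0.273, 0.0561]
tool_rot: [0.272, 0.962, -0.0, 0.0]
ft_force: [-0.1, -0.7, -1.1]
grip_width: 0.0422
grip_force: 30.0
```

Emit:
move_arm([
  {"hand":3.0,"travel":[0,0,0],"twist":[0,0,0]},
  {"hand":3.0,"travel":[0,0,0],"twist":[0,0,0]},
])

```text
time: 9.57
position: [0.444, -0.273, 0.0561]
tool_rot: [0.272, 0.962, -0.0, 0.0]
ft_force: [-0.5, -0.4, -1.4]
grip_width: 0.0424
grip_force: 30.0
```

Width is 42.3 mm at 30 N, which matches tips closed on the tablet. Now lifting.

Emit:
move_arm([
  {"hand":3.0,"travel":[0,0,-0.5],"twist":[0,0,0]},
  {"hand":3.0,"travel":[0,0,-1.2],"twist":[0,0,0]},
  {"hand":3.0,"travel":[0,0,-1.5],"twist":[0,0,0]},
  {"hand":3.0,"travel":[0,0,-1.5],"twist":[0,0,0]},
  {"hand":3.0,"travel":[0,0,-1.5],"twist":[0,0,0]},
])

```text
time: 9.98
position: [0.4437, -0.2726, 0.1188]
tool_rot: [0.272, 0.962, 0.0, -0.0]
ft_force: [-0.5, -0.1, -0.8]
grip_width: 0.0423
grip_force: 30.0
```

Emit:
move_arm([
  {"hand":3.0,"travel":[0,0,-1.5],"twist":[0,0,0]},
  {"hand":3.0,"travel":[0,0,-1.5],"twist":[0,0,0]},
  {"hand":3.0,"travel":[0,0,-0.8],"twist":[0,0,0]},
  {"hand":3.0,"travel":[0,0,0],"twist":[0,0,0]},
  {"hand":3.0,"travel":[0,0,0],"twist":[0,0,0]},
])

```text
time: 10.4
position: [0.4439, -0.2729, 0.1563]
tool_rot: [0.272, 0.962, -0.0, 0.0]
ft_force: [-0.2, 0.6, -2.0]
grip_width: 0.0425
grip_force: 30.0
```

Emit:
move_arm([
  {"hand":3.0,"travel":[0,0,0],"twist":[0,0,0]},
  {"hand":3.0,"travel":[0,0,0],"twist":[0,0,0]},
  {"hand":3.0,"travel":[0,0,0],"twist":[0,0,0]},
])

```text
time: 10.65
position: [0.4435, -0.2726, 0.1552]
tool_rot: [0.272, 0.962, 0.0, -0.001]
ft_force: [-0.1, -1.4, -0.7]
grip_width: 0.0427
grip_force: 30.0
```

```bash
python3 look.py pics/t5.png .156
```

```text
10.65 [ 0.44351759 -0.27255268  0.15515049] [ 2.71777171e-01  9.62359665e-01  4.87369437e-04 -8.97963822e-04] 0.042693893323978764 29.975877106189728
s [176.7628866  281.80412371] 97
s [150.03409091 289.46590909] 88
t [486.640625 267.515625] 64
t [506.11864407 280.05084746] 59
tip [ 0.5289 -0.3024  0.1493] 0.0012 [-8.84  1.92  0.57]
tip [ 0.5073 -0.3354  0.148 ] 0.0002 [-8.72 -2.02  0.7 ]
tab [495.75085324 273.29692833] 293 [ 0.5193 -0.3149  0.156 ] [-8.67  0.36 -0.1 ]
```

View pics/t5.png

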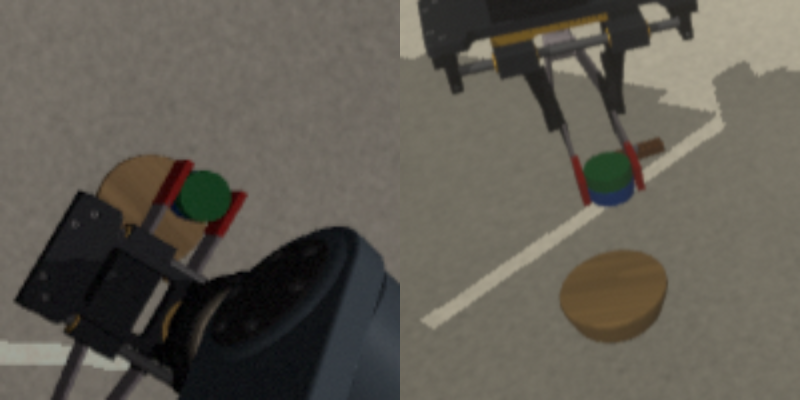

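The tablet is held between both red pads, about 10 cm above the empty stand, and the hasp was seen closed. Handing in.

```bash
python3 -c "
from rig import robot
print(robot.hand_in())"
```

```text
the job is handed in; nothing more can be done
None
```

I closed the hasp flat over the staple, then picked up the tablet with the tongs and handed the job in holding it about 10 cm above its stand; no verdict came back.

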